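# Make up two fittings kits at the joinery bench

### The arm

A 6-joint arm with a two-finger parallel gripper is mounted at the origin on the work surface. World frame = base frame: x ahead of the robot, y to its left, z up, the work surface at z = 0. Lengths are in m, angles in rad, forces in N, time in s.
With the tool pointing down it reaches from about 0.4 to 0.825 m from the base axis. Payload 7 kg.
Tool frame: the origin (TCP) lies midway between the tips of the shut fingers; the grasp point (between the pads) lies arm.hold_point_z behind it (arm.hold_point_z is the distance from the TCP to the grasp point, in m); z points along the fingers, y is the line along which they close (so a half turn about z gives the same grasp; the last joint's range is limited). The gripper opens to 88 mm and grips with 3 to 60 N. Pads are 19 mm wide; open, the fingers measure 130 mm over their backs; the gripper's body (78 mm by 193 mm) begins 47 mm behind the grasp point.
Start: joints at [1.529, 0.359, 0.012, 0, -1.224, -0.288], TCP at [0.219, 0.639, 0.227] pointing down, gripper open.
Joint ranges: [-3.07, 3.07], [-1.43, 2.12], [-1.02, 1.25], [-3.03, 1.67], [-3.05, -0], [-3.03, 3.03]. Speed limits (rad/s): [2.39, 2.39, 3.01, 3.14, 3.14, 3.14].

### API

Orientations are given as [roll, pitch, yaw] about the fixed x, y, z axes, in that order (R = Rz(yaw) Ry(pitch) Rx(roll)).
In Python, from station import arm gives the robot as it stands.
- The arm moves only by the shell command python3 -m crank 'ROWS' [OPENING] [FORCE]. ROWS is JSON, a list that holds one entry, the list of rows, each a list of 4 numbers: the shift along the tool's x, y, z in units of 25 mm (1.0 is 25 mm), then the turn about the tool's z in units of 5 degrees (1.0 is 5 degrees). A call has 1 to 12 rows; each row is the pose to reach, as a shift and turn from the pose commanded when the call began, along the tool's axes at that moment; what a row does not reach only later rows make up. A row lasts 1/8 s, in which the tool goes at most 62.5 mm and 10.7 degrees, less where a joint would pass 70% of its speed; a pose out of reach is approached as far as the arm can. A call with a gripper value outside its range is refused whole. OPENING is the closure, from 0 (fully open) to 1 (shut), set as the call begins (- or left out, the last holds). The fingers move at their own pace and stop on an object; FORCE is the grip in N (left out, the last holds). Time passes only in rows, so rows that repeat a pose let the fingers close. It gives the time, the measured TCP pose, the force, the opening and the grip force at its end, in the units of the state.
- arm.get_state(): the state, without advancing time (a new reading comes with each control period).
- arm.grab_frame(name): name is "side" or "top" or "wrist"; returns (picture, depth): 384x512x3 uint8, red, green, blue; 384x512 float32, m along the optical axis (not along the pixel's ray), 0 where there is no reading.
- arm.get_calibration(name): a dict with "mtx" (3x3 intrinsics, pixels), "R" (3x3) and "t" (3): a world point X has camera coordinates R X + t; the wrist camera has in their place "mount" (4x4, takes a point from camera to tool coordinates, whose origin is the TCP and whose axes are the flange's). Camera axes: x right, y down, z forward; pixel columns grow to the right and rows downward; lengths in m; the calibration is good to about 2 mm. A picture is of the moment at which its call begins: read the wrist's pose just before it. get_calibration takes no time and is no camera call.
- arm.job_done(): hands the job in; it is judged then, once.
Trained networks look in the newest picture that a camera, given by its name, has taken for a name from the list of things; names that differ only in an ending like _2 or _b are one class to them, and where a whole thing is asked for, a point or a joint stands for the part that bears it (a point fixed in the world has none). Each returns a list of dicts, best first, with "score" (0 to 1); they miss things now and then, are a little off and sometimes report something else, mostly with a low value. They report only what shows in the picture. A call takes as long as a camera call. They do not tell look-alikes from the thing itself.
- arm.recognise(thing, camera): "extent" ([left, top, width, height] in pixels, round what is visible of it).
- arm.trace(thing, camera): "mask" (384x512 bool, what is visible of it) and "extent" ([left, top, width, height] in pixels, round what is visible of it).
The state is a dict: "t": time; "q": joint angles; "qd": joint speeds; "joint_efforts": joint torques, N m; "eef_pos": TCP position; "ee_rot": TCP orientation; "force": force on the tool from outside, world axes, zero at the start; "moment": the same for the moment, N m; "width": finger opening in m; "gripper_force": force on a finger pad.
Only numpy, scipy, OpenCV 4.12 (cv2) and the standard library are available. Lean on these libraries where they do the work, as an engineer would, in place of code of your own. Each camera call takes 0.05 s, during which the arm holds its last target. There are 200 camera calls.

### The job

Make up the two kits from the loose stock on the bench. The tray with the spring clip gets the steel bar pull, the small wooden knob and the screwdriver, with the screwdriver's handle pressed right home into the clip so that the jaws snap shut over it; the plain tray gets the large wooden knob and the castor. The pull, knobs and castor are to stand upright on the tray floors; leave the tub of screws where it is.

Things in the scene. Friction and masses are not known exactly. Their poses are not given: they have to be found in the camera images.
- clip_tray: Low white plastic tray fixed to the bench, the one with a steel spring clip: 210 (x) x 172 (y) x 16 mm high, walls 4 mm, floor 4 mm thick. Origin: centre of its underside, at bench height. The clip runs along the tray's x on its -y side; the floor from tray y = -5 to +82 mm and x = -100 to +100 mm is clear, for the pull and the small knob.
- clip: Spring clip in the tray, for the screwdriver's handle: two pairs of jaws, 10 mm wide, at x = -28 and +28 mm; between them fingers have 46 mm, free to 14 mm over the bench. Origin: midway, on top of the two rests, 16 mm above the bench; x along the clip. Jaws: throat 19 mm wide at z = 20 mm, flaring to a mouth 38 mm (46 outside) at z = 37 mm. Push 4 to 12 N, 15 mm down; then they snap back.
- plain_tray: Low white plastic tray without a clip, fixed to the bench, 150 (x) x 130 (y) x 16 mm high, walls 4 mm, floor 4 mm thick. Origin: centre of its underside, at bench height. Its whole floor is clear.
- screwdriver: Stubby screwdriver, 90 g: black eight-sided handle 24 mm across flats, 84 mm long, lying on a flat, two flats upright at its sides; steel blade 7 mm thick, 40 mm long, at mid height beyond the handle's +x end. Origin: under the handle's middle, on its lowest flat; x along the blade. Home in the clip, its origin is at the clip's (either way round); merely lying on the jaws it is over 8 mm higher.
- pull: Steel bar pull (cabinet handle) standing on its two feet: 96 mm long (x), 33 mm high; the straight bar is 12 mm wide (y), from 22 to 33 mm above its underside; the feet are 18 mm wide (y). About 90 g. Origin: centre of its underside, between the feet.
- small_knob: Small round wooden knob, 30 mm across the head, 30 mm high, standing on its narrower 22 mm foot; the head's upright side runs from 13 to 25 mm height. About 20 g. Origin: centre of its underside, z up through the head.
- large_knob: Large round wooden knob, 48 mm across the head, 38 mm high, standing on its narrower 36 mm foot; the head's upright side runs from 17 to 31 mm height. About 50 g. Origin: centre of its underside, z up through the head.
- castor: Furniture castor standing wheel up on its steel plate: plate 46 (x) x 42 (y) x 4 mm, fork cheeks 26 mm over their outsides (y), 22 mm wide (x), up to 44 mm height; black wheel 40 mm in diameter, 20 mm thick, axle along y at 36 mm height; 56 mm high in all. About 140 g. Origin: centre of the plate's underside.
- screw_tub: Bystander: clear open tub of brass screws, 100 x 100 x 55 mm, loose. Origin: centre of its underside. Leave it alone.
Not all that is in view belongs to the job. Leave any turquoise look-alike of the large_knob alone. Leave any turquoise look-alike of the screwdriver alone.

How it is judged:
By the outcome, as a careful person would: the job done as asked, in the order asked, and still so for the second after the job is handed in, with the robot touching nothing.
It also fails if it takes over 144 s, if anything falls off the work surface, if the arm or the gripper's body presses on something with over 40 N, if the wrist force passes 120 N, or if a joint passes its speed limit or range.

## Working session

There is one attempt and no reset: what is moved stays moved. The work goes in short steps, Python scripts to look and compute and a shell command to move; the robot and the scene stay as the last step left them, time stands still between calls to the robot, and variables do not carry over. Pictures are saved under pics/ and viewed, at most 14 in all, crops included, and the job is handed in when it is done.

```bash
mkdir -p pics; ls; python3 - <<'E'
from station import arm
import cv2,numpy as np
print(arm.hold_point_z); s=arm.get_state(); print({k:np.round(s[k],3) for k in s})
for n in ("top","side"):
    p,d=arm.grab_frame(n); cv2.imwrite(f"pics/{n}0.png",p[...,::-1])
    c=arm.get_calibration(n); print(n,np.round(c["mtx"],1).tolist(),np.round(c["R"],3).tolist(),np.round(c["t"],3))
print(arm.get_calibration("wrist"))
E
```

```text
pics
0.0188
{'t': np.float64(0.0), 'q': array([ 1.529,  0.359,  0.011, -0.   , -1.224, -0.288]), 'qd': array([ 0.001, -0.   ,  0.001,  0.   ,  0.002,  0.001]), 'joint_efforts': array([-0.0000e+00, -5.8272e+01,  2.9304e+01,  6.9970e+00,  7.0000e-03,
       -0.0000e+00]), 'eef_pos': array([0.218, 0.638, 0.226]), 'ee_rot': array([ 3.14, -0.  , -0.33]), 'force': array([ 0.537, -0.579,  0.474]), 'moment': array([0.004, 0.009, 0.01 ]), 'gripper_force': np.float64(0.0), 'width': np.float64(0.087)}
top [[466.9, 0.0, 258.0], [0.0, 466.9, 187.1], [0.0, 0.0, 1.0]] [[0.018, -1.0, 0.005], [-0.993, -0.018, -0.117], [0.117, -0.003, -0.993]] [-0.034  0.613  1.192]
side [[397.0, 0.0, 251.9], [0.0, 397.0, 189.0], [0.0, 0.0, 1.0]] [[-0.855, -0.519, 0.018], [-0.357, 0.561, -0.747], [0.377, -0.645, -0.665]] [0.492 0.284 0.807]
{'mtx': array([[343.77853424,   0.        , 255.40869953],
       [  0.        , 343.77853424, 188.84913161],
       [  0.        ,   0.        ,   1.        ]]), 'mount': array([[ 1.00917210e-03, -9.62319698e-01, -2.71918701e-01,
         7.33412621e-02],
       [ 9.99999408e-01,  1.08154981e-03, -1.16303823e-04,
        -4.61916176e-04],
       [ 4.06015078e-04, -2.71918423e-01,  9.62320220e-01,
        -1.58964018e-01],
       [ 0.00000000e+00,  0.00000000e+00,  0.00000000e+00,
         1.00000000e+00]])}
```

View pics/top0.png

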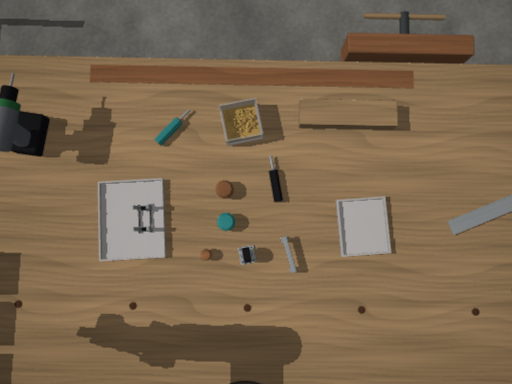

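View pics/side0.png

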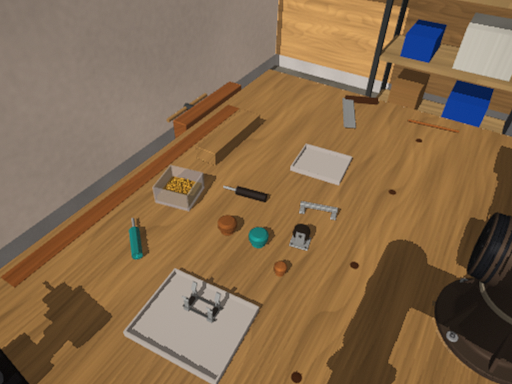

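The top view shows the black screwdriver at (276,183), and a turquoise look-alike at (172,128). The brown large knob is at (225,189), with its turquoise look-alike at (226,222). The small knob is at (206,255), castor (247,255), pull (289,254), clip tray (132,220) and plain tray (364,226). The side view agrees. The black or brown things fit, because the turquoise ones are to be left alone.

```bash
cat > h.py <<'E'
from station import arm
import numpy as np, cv2
from scipy.spatial.transform import Rotation as Ro
def pose():
    s=arm.get_state(); return np.array(s["eef_pos"]), Ro.from_euler("xyz",s["ee_rot"]).as_matrix()
def cloud(cam):
    """picture and world point per pixel (nan where no depth)"""
    p,R=pose(); img,d=arm.grab_frame(cam); c=arm.get_calibration(cam); K=c["mtx"]
    v,u=np.mgrid[:384,:512]
    X=np.stack([(u-K[0,2])/K[0,0]*d,(v-K[1,2])/K[1,1]*d,d],-1)
    if cam=="wrist":
        M=np.array(c["mount"]); X=X@M[:3,:3].T+M[:3,3]; X=X@R.T+p
    else: X=(X-c["t"])@c["R"]
    X[d==0]=np.nan
    return img,X
def rect(P):
    """centre, long side, short side, yaw of long side (deg) of xy points"""
    (c,(w,h),a)=cv2.minAreaRect((P[:,:2]*1000).astype(np.float32))
    if w<h: w,h,a=h,w,a+90
    return np.round([c[0],c[1],w,h,(a+90)%180-90],1)
def find(thing,cam,X,ok=lambda e:True):
    for r in arm.trace(thing,cam):
        P=X[r["mask"]]; P=P[~np.isnan(P[:,0])]
        if len(P)<5: continue
        z=np.percentile(P[:,2],[5,50,95])*1000
        print(thing,round(r["score"],2),r["extent"],"n",len(P),"rect",rect(P),"z",z.round(1))
        yield r,P
def rel(target):
    """shift rows (units) from the present pose to a TCP target in mm, tool axes"""
    p,R=pose(); return np.round(R.T@(np.array(target)/1000-p)/0.025,2)
E
python3 - <<'E'
from h import *
img,X=cloud("top")
for t in ["clip_tray","clip","plain_tray","screwdriver","pull","small_knob","large_knob","castor","screw_tub"]:
    for r,P in find(t,"top",X): pass
big=cv2.resize(img[110:290,90:410],None,fx=2.5,fy=2.5,interpolation=cv2.INTER_CUBIC)
cv2.imwrite("pics/crop1.png",big[...,::-1])
E
```

```text
clip_tray 0.77 [97.8, 177.4, 66.3, 83.5] n 5173 rect [523.6 315.7 210.3 178.8   4.2] z [ 1.4  5.7 17.8]
clip 0.59 [138.4, 202.9, 5.8, 32.0] n 55 rect [526.7 281.4  66.5  23.4   0.8] z [ 8.2 15.4 21.2]
clip 0.34 [219.5, 99.0, 42.5, 50.1] n 1550 rect [789.9  25.4 103.9 102.3 -77.7] z [14.2 24.  56.4]
plain_tray 0.78 [332.7, 195.3, 57.2, 63.2] n 2875 rect [ 517.6 -306.1  154.3  139.8    6.5] z [ 0.8  5.3 17.4]
screwdriver 0.89 [270.5, 156.7, 11.6, 44.0] n 304 rect [638.3 -65.2 120.5  23.9  10.9] z [15.3 23.  28. ]
screwdriver 0.76 [154.0, 110.7, 32.5, 35.9] n 356 rect [780.1 215.8 120.4  33.7 -40.1] z [ 5.7 21.9 28.3]
pull 0.65 [268.1, 154.7, 15.1, 47.8] n 309 rect [639.  -65.  121.7  23.4  10.9] z [15.  22.8 28. ]
pull 0.61 [280.1, 234.0, 17.7, 36.9] n 181 rect [ 439.4 -106.4   94.5   17.6   15.6] z [ 9.2 33.5 37.4]
small_knob 0.41 [202.0, 249.4, 8.0, 9.9] n 107 rect [435.4 111.9  29.1  27.7  13.2] z [ 8.6 29.3 33.6]
small_knob 0.22 [213.7, 179.9, 19.6, 21.8] n 273 rect [608.9  68.9  52.6  47.4  39.4] z [ 3.3 36.2 41.1]
large_knob 0.82 [213.0, 181.2, 21.7, 18.5] n 282 rect [609.1  69.6  53.3  49.3  27.5] z [ 1.3 36.  41.1]
large_knob 0.73 [216.2, 208.3, 17.9, 21.4] n 207 rect [522.4  60.5  40.5  39.4 -43.5] z [33.1 37.8 40.9]
screw_tub 0.75 [220.8, 99.0, 40.2, 46.0] n 1502 rect [790.3  25.2 103.1 102.9  12.3] z [14.6 24.  55.7]
```

View pics/crop1.png

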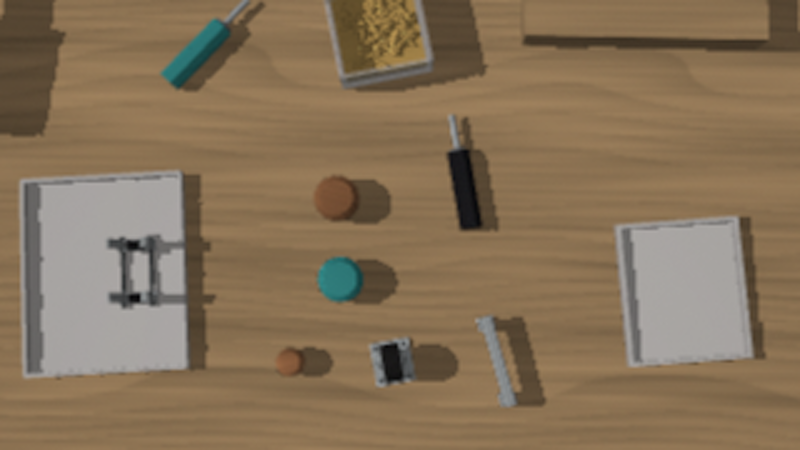

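The crop confirms it: brown knob at crop (336,197), black screwdriver (464,188), and turquoise ones (341,278) and (197,52), which stay put. Next I look at the clip tray from closer.

```bash
python3 -m crank '[[[17.1,7.75,0,-3.78],[17.1,7.75,0,-3.78],[17.1,7.75,0,-3.78],[17.1,7.75,0,-3.78],[17.1,7.75,0,-3.78],[17.1,7.75,0,-3.78],[17.1,7.75,0,-3.78],[17.1,7.75,0,-3.78],[17.1,7.75,0,-3.78],[17.1,7.75,0,-3.78],[17.1,7.75,0,-3.78],[17.1,7.75,0,-3.78]]]' 0
python3 - <<'E'
from h import *
img,X=cloud("wrist")
print(pose())
for t in ["clip_tray","clip"]:
    for r,P in find(t,"wrist",X):
        for a,b in ((12,20),(25,42),(33,42)):
            Q=P[(P[:,2]>a/1000)&(P[:,2]<b/1000)]
            if len(Q)>5: print(a,b,len(Q),rect(Q))
cv2.imwrite("pics/w1.png",img[...,::-1]); np.save("w1.npy",X)
E
```

```text
t: 2.1
eef_pos: [0.5597, 0.3177, 0.2268]
ee_rot: [-3.141, -0.0, 0.002]
force: [-0.6, 0.1, 0.3]
width: 0.0875
gripper_force: 0.0
(array([0.5598132 , 0.31758191, 0.22671648]), array([[ 9.99999070e-01,  1.35584525e-03,  1.46514367e-04],
       [ 1.35582099e-03, -9.99999067e-01,  1.65545589e-04],
       [ 1.46738684e-04, -1.65346788e-04, -9.99999976e-01]]))
clip_tray 0.67 [170.9, 84.7, 167.2, 173.7] n 25862 rect [531.2 313.7 202.1 179.8   4.1] z [ 3.5  4.9 17.1]
12 20 2535 [533.5 313.4 196.9 172.4   4.3]
25 42 179 [529.9 278.   66.   32.8   4.3]
33 42 147 [529.8 278.   66.   32.7   4.3]
clip 0.76 [272.1, 155.9, 35.6, 58.8] n 543 rect [530.2 278.5  67.4  39.1   4. ] z [ 9.1 15.5 17.8]
12 20 316 [529.7 282.   66.8  31.8   3.6]
```

View pics/w1.png

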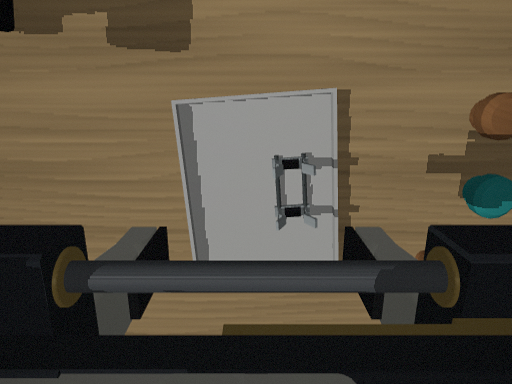

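The wrist view shows the tray with its edges at (173,102) and (335,90), and the clip with jaws around (290,162) and (293,212). The gripper hides everything below row 225. I'll fit the jaw tops straight from the depth cloud.

```bash
python3 - <<'E'
from h import *
X=np.load("w1.npy")[:225]; P=X.reshape(-1,3); P=P[~np.isnan(P[:,0])]*1000
m=(abs(P[:,0]-530)<60)&(abs(P[:,1]-280)<35)&(P[:,2]>20)&(P[:,2]<50); Q=P[m]
a=np.radians(4.3); R=np.array([[np.cos(a),np.sin(a)],[-np.sin(a),np.cos(a)]])
L=(Q[:,:2]-[530,280])@R.T
print(len(Q))
for s in(-1,1):
  for t in(-1,1):
    k=(s*L[:,0]>0)&(t*(L[:,1])>0); print(s,t,k.sum(),"x",L[k,0].min().round(1),L[k,0].max().round(1),"y",L[k,1].min().round(1),L[k,1].max().round(1),"z",Q[k,2].min().round(1),Q[k,2].max().round(1))
# tray walls
for lo,hi in((440,660),):
  W=P[(P[:,2]>13)&(P[:,2]<19)&(abs(P[:,0]-530)<120)&(abs(P[:,1]-315)<110)]
  W=W[~((abs(W[:,0]-530)<45)&(abs(W[:,1]-280)<32))]
  L=(W[:,:2]-[530,280])@R.T
  print("wall +x",np.percentile(L[:,0],[98,99.5]),"y",np.percentile(L[:,1],[.5,3,50,97,99.5]))
  for side,sel in(("-y",L[:,1]<-30),("+y",L[:,1]>100)):
    print(side,sel.sum(),np.polyfit(L[sel,0],L[sel,1],1))
  sel=(L[:,0]>95)&(L[:,1]>-30)&(L[:,1]<100); print("+x",np.polyfit(L[sel,1],L[sel,0],1))
E
```

```text
388
-1 -1 111 x -33.3 -23.0 y -22.3 -12.0 z 20.2 49.8
-1 1 79 x -33.2 -23.0 y 8.1 16.3 z 20.4 49.8
1 -1 110 x 22.3 32.7 y -20.8 -11.9 z 20.3 50.0
1 1 88 x 22.3 32.7 y 7.5 17.2 z 20.2 49.8
wall +x [104.1856649 104.3498411] y [-53.00668687 -52.55225744  28.13259832 118.52308538 118.97225949]
-y 659 [ 3.72149598e-02 -5.09824494e+01]
+y 607 [-2.73450480e-02  1.16948311e+02]
+x [-9.31891364e-04  1.02438134e+02]
```

```bash
python3 -m crank '[[[-3.2,12.7,0,0],[-3.2,12.7,0,0],[-3.2,12.7,0,0],[-3.2,12.7,0,0],[-3.2,12.7,0,0],[-3.2,12.7,0,0],[-3.2,12.7,0,0],[-3.2,12.7,0,0],[-3.2,12.7,0,0]]]'
python3 - <<'E'
from h import *
img,X=cloud("wrist")
H={"pull":(29,38),"small_knob":(15,40),"castor":(30,60),"large_knob":(20,45),"screwdriver":(12,30)}
for t in H:
    for r,P in find(t,"wrist",X):
        Q=P[(P[:,2]>H[t][0]/1000)&(P[:,2]<H[t][1]/1000)]
        if len(Q)>5: print("   top",len(Q),rect(Q),np.array(img)[r["mask"]].mean(0).round())
cv2.imwrite("pics/w2.png",img[...,::-1]); np.save("w2.npy",X)
E
```

```text
t: 3.38
eef_pos: [0.4807, 0.0004, 0.2264]
ee_rot: [3.142, 0.0, 0.001]
force: [0.5, 0.3, 0.0]
width: 0.0879
gripper_force: 0.0
pull 0.91 [328.9, 151.1, 38.8, 75.7] n 1104 rect [458.9 -96.1 111.2  45.   35.5] z [ 4.3 33.1 34.7]
   top 838 [ 450.2 -103.7   80.5   12.3   17. ] [121. 125. 124.]
pull 0.22 [161.9, 4.7, 52.1, 58.7] n 2183 rect [609.9  66.2  47.   46.5  28.7] z [31.6 37.4 39.2]
   top 1409 [609.8  66.   47.1  46.1  40.3] [105.  73.  45.]
small_knob 0.7 [139.8, 188.7, 35.1, 28.6] n 633 rect [434.1 115.5  41.8  28.7 -50.1] z [17.1 28.9 31.2]
   top 617 [438.  110.6  29.   28.8  32.8] [111.  78.  49.]
castor 0.84 [228.6, 172.4, 47.4, 50.0] n 1598 rect [435.3   3.5  54.6  43.1  11.1] z [ 3.5 40.2 56.4]
   top 874 [439.8   4.2  38.2  28.9   9.3] [68. 70. 69.]
large_knob 0.98 [157.7, 6.4, 56.4, 54.1] n 2291 rect [612.6  69.8  55.9  49.2  62.5] z [25.1 37.2 39.2]
   top 2217 [609.7  66.3  47.1  46.8  43.7] [105.  73.  46.]
large_knob 0.97 [173.3, 98.4, 48.5, 49.3] n 1790 rect [522.   60.9  52.2  47.  -18.1] z [31.5 37.4 39.2]
   top 1780 [524.5  60.1  47.   46.8  89.9] [ 34. 111. 109.]
large_knob 0.31 [332.3, 149.9, 34.7, 78.2] n 1069 rect [459.1 -96.4 111.3  44.4  35.8] z [ 5.3 33.2 34.7]
   top 881 [ 448.2 -104.3   84.7   12.4   16.8] [121. 125. 124.]
screwdriver 0.83 [312.1, 0.0, 31.4, 65.9] n 1603 rect [612.2 -71.2  61.6  24.4  10.7] z [17.4 23.4 25.7]
   top 1601 [612.2 -71.2  61.6  24.4  10.7] [23. 23. 25.]
screwdriver 0.66 [0.0, 2.8, 68.1, 206.7] n 9780 rect [532.3 265.8 214.2  80.6   4.1] z [ 3.4  5.3 17.2]
   top 1915 [530.5 262.5 210.2  74.3   4.1] [127. 127. 126.]
```

View pics/w2.png

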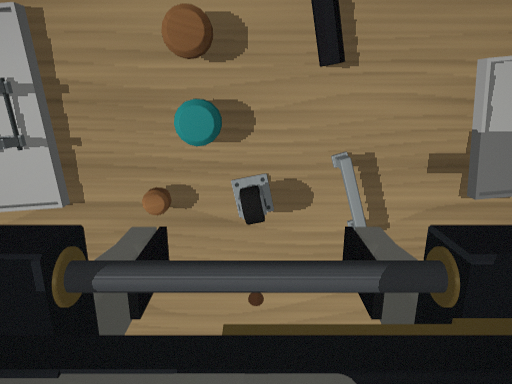

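The picture agrees with the networks. The brown large knob is at (187,30) and the turquoise one at (198,122). The small knob is at (156,201), castor (252,200), pull (350,190) and black screwdriver (328,30). Pull: about (442.5, -106), yaw 17°. I'll grasp it now.

```bash
python3 -m crank '[[[-1.53,4.26,2.5,-2],[-1.53,4.26,5,-3.4],[-1.53,4.26,6.5,-3.4],[-1.53,4.26,7.2,-3.4],[-1.53,4.26,7.7,-3.4],[-1.53,4.26,8.2,-3.4],[-1.53,4.26,8.6,-3.4],[-1.53,4.26,8.74,-3.4],[-1.53,4.26,8.74,-3.4],[-1.53,4.26,8.74,-3.4]]]' 0
python3 -m crank '[[[0,0,0,0],[0,0,0,0],[0,0,0,0],[0,0,0,0],[0,0,0,0],[0,0,0,0],[0,0,0,0],[0,0,0,0]]]' 1 30
cat >> h.py <<'E'
def info(): 
    s=arm.get_state(); print(round(float(s["t"]),2),np.round(s["eef_pos"],4),np.round(s["ee_rot"],3),np.round(s["force"],1),s["width"],s["gripper_force"])
def tray(c,x,y,a=4.3):
    a=np.radians(a); return np.array([c[0]+x*np.cos(a)-y*np.sin(a),c[1]+x*np.sin(a)+y*np.cos(a)])
CT=(527.0,312.9)
E
python3 -c "
from h import *
t=tray(CT,-40,40);print(t, rel([*t,100]), rel([*t,14]))"
```

```text
t: 4.92
eef_pos: [0.4425, -0.107, 0.0086]
ee_rot: [3.141, -0.001, 0.297]
force: [-0.6, 0.8, 0.2]
width: 0.0881
gripper_force: 0.0
t: 5.92
eef_pos: [0.4421, -0.1072, 0.0081]
ee_rot: [-3.142, 0.0, 0.297]
force: [-0.3, 0.3, 0.9]
width: 0.0129
gripper_force: 0.4
[484.11344559 349.78825627] [  6.95 -16.99  -3.68] [  6.95 -16.99  -0.24]
```

```bash
python3 -m crank '[[[0,0,0,0],[0,0,-0.5,0],[0,0,-2,0],[0,0,-4,0],[0,0,-4,0]]]'
python3 -m crank '[[[2,-5,0,1],[6.95,-16.99,0,2.54],[6.95,-16.99,0,2.54],[6.95,-16.99,0,2.54],[6.95,-16.99,0,2.54],[6.95,-16.99,0,2.54],[6.95,-16.99,0,2.54],[6.95,-16.99,0,2.54],[6.95,-16.99,0,2.54],[6.95,-16.99,0,2.54],[6.95,-16.99,0,2.54]]]'
python3 -c "
from h import *
info(); print(rel([*tray(CT,-40,40),13.5]))
img,d=arm.grab_frame('wrist'); cv2.imwrite('pics/w3.png',img[...,::-1])"
```

```text
t: 6.55
eef_pos: [0.4448, -0.1069, 0.1125]
ee_rot: [3.14, -0.008, 0.297]
force: [-0.7, 0.5, -0.9]
width: 0.0118
gripper_force: 30.0
t: 7.92
eef_pos: [0.484, 0.3485, 0.1082]
ee_rot: [3.141, 0.0, 0.074]
force: [-0.6, -0.5, -1.0]
width: 0.0115
gripper_force: 30.0
7.92 [0.484  0.3485 0.1082] [3.141 0.    0.074] [-0.6 -0.5 -1. ] 0.01145158122393509 29.997369647026062
[ 0.01 -0.05  3.79]
```

View pics/w3.png

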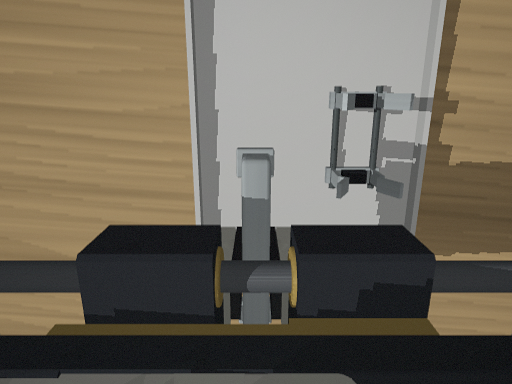

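The pull hangs straight between the pads, with its end at (255,160), over the clear part of the tray. I'll lower it.

```bash
python3 -m crank '[[[0,0,1.5,0],[0,0,2.6,0],[0,0,3.2,0],[0,0,3.5,0],[0,0,3.65,0],[0,0,3.75,0],[0,0,3.82,0],[0,0,3.82,0]]]'
python3 -m crank '[[[0,0,0,0],[0,0,0,0],[0,0,0,0],[0,0,0,0],[0,0,0,0]]]' 0.7
python3 -c "
from h import *
info(); print(rel([*tray(CT,-40,40),100]), rel([438,110.6,100]))"
```

```text
t: 8.98
eef_pos: [0.4841, 0.3499, 0.0128]
ee_rot: [-3.141, -0.0, 0.075]
force: [-0.6, -0.1, -0.9]
width: 0.0117
gripper_force: 30.0
t: 9.6
eef_pos: [0.4841, 0.3498, 0.0126]
ee_rot: [-3.142, -0.0, 0.075]
force: [0.0, -0.3, -0.2]
width: 0.0262
gripper_force: 0.0
9.6 [0.4841 0.3498 0.0126] [-3.142 -0.     0.075] [ 0.  -0.3 -0.2] 0.02615889543002308 0.0
[ 0.   0.  -3.5] [-2.56  9.4  -3.5 ]
```

```bash
python3 -m crank '[[[0,0,-0.5,0],[0,0,-1.5,0],[0,0,-3.5,0],[-1,3,-3.5,0],[-2.56,9.4,-3.5,0],[-2.56,9.4,-3.5,0],[-2.56,9.4,-3.5,0],[-2.56,9.4,-3.5,0],[-2.56,9.4,-3.5,0],[-2.56,9.4,-3.5,0]]]' 0.7
python3 -m crank '[[[0,0,1,0],[0,0,2,0],[0,0,2.8,0],[0,0,3.3,0],[0,0,3.6,0],[0,0,3.82,0],[0,0,3.82,0],[0,0,3.82,0]]]' 0.4
python3 -m crank '[[[0,0,0,0],[0,0,0,0],[0,0,0,0],[0,0,0,0],[0,0,0,0],[0,0,0,0],[0,0,0,0],[0,0,0,0]]]' 1 20
python3 -m crank '[[[0,0,-0.5,0],[0,0,-1.5,0],[0,0,-3.8,0],[0,0,-3.8,0]]]'
python3 -c "
from h import *
info(); t=tray(CT,65,36); print(rel([*t,100]), rel([*t,8.5]))"
```

```text
t: 10.85
eef_pos: [0.4384, 0.1117, 0.1004]
ee_rot: [-3.141, -0.001, 0.076]
force: [-0.4, 0.8, -0.6]
width: 0.026
gripper_force: 0.0
t: 11.85
eef_pos: [0.4382, 0.1109, 0.005]
ee_rot: [-3.141, -0.001, 0.075]
force: [-0.4, -0.8, -0.5]
width: 0.0525
gripper_force: 0.0
t: 12.85
eef_pos: [0.438, 0.1107, 0.0047]
ee_rot: [-3.142, -0.0, 0.075]
force: [-0.5, -2.1, 5.6]
width: 0.0288
gripper_force: 20.0
t: 13.35
eef_pos: [0.4403, 0.1123, 0.1041]
ee_rot: [-3.137, -0.007, 0.076]
force: [0.6, -0.5, -0.1]
width: 0.0285
gripper_force: 20.0
13.35 [0.4403 0.1123 0.1041] [-3.137 -0.007  0.076] [ 0.6 -0.5 -0.1] 0.02846686851985057 19.999877369846217
[ 6.67 -9.17  0.25] [ 6.64 -9.16  3.91]
```

```bash
python3 -m crank '[[[3,-4,0,0],[6.7,-9.15,0,0],[6.7,-9.15,0,0],[6.7,-9.15,0,0],[6.7,-9.15,0,0],[6.7,-9.15,0,0],[6.7,-9.15,0,0],[6.7,-9.15,0,0]]]'
python3 -c "
from h import *
info(); t=tray(CT,65,36); print(rel([*t,8.5]))
img,X=cloud('side'); cv2.imwrite('pics/s4.png',cv2.resize(img[230:384,100:300],None,fx=4,fy=4,interpolation=cv2.INTER_CUBIC)[:600,:800,::-1])"
```

```text
t: 14.35
eef_pos: [0.5872, 0.3504, 0.0999]
ee_rot: [3.142, 0.0, 0.075]
force: [0.1, 0.0, -0.7]
width: 0.0285
gripper_force: 20.0
14.35 [0.5872 0.3504 0.0999] [3.142 0.    0.075] [ 0.1  0.  -0.7] 0.028541569630466595 19.999878381786402
[ 0.09 -0.12  3.65]
```

View pics/s4.png

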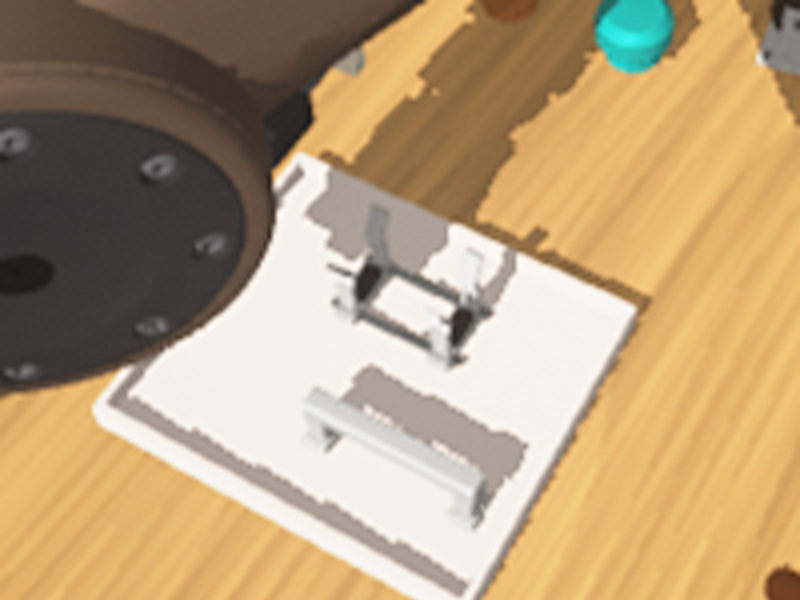

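The pull stands upright in the tray at crop (400,450), and the wrist hides the knob. I'll lower the knob and watch the force.

```bash
python3 -m crank '[[[0.09,-0.12,1.5,0],[0.09,-0.12,2.5,0],[0.09,-0.12,3,0],[0.09,-0.12,3.3,0],[0.09,-0.12,3.45,0],[0.09,-0.12,3.55,0],[0.09,-0.12,3.63,0],[0.09,-0.12,3.63,0]]]'
python3 -m crank '[[[0,0,0,0],[0,0,0,0],[0,0,0,0],[0,0,0,0],[0,0,0,0]]]' 0.54
python3 -m crank '[[[0,0,-0.5,0],[0,0,-1.5,0],[0,0,-3.6,0],[2,0,-5.6,0],[2,0,-5.6,0],[2,0,-5.6,0]]]'
python3 - <<'E'
from h import *
info(); img,X=cloud("wrist"); cv2.imwrite("pics/w5.png",img[...,::-1])
for t in("small_knob","pull"):
  for r,P in find(t,"wrist",X): pass
print(rel([605,-71,200]))
E
```

```text
t: 15.4
eef_pos: [0.5898, 0.3546, 0.009]
ee_rot: [-3.141, -0.0, 0.075]
force: [-0.5, -0.2, -1.1]
width: 0.0287
gripper_force: 20.0
t: 16.02
eef_pos: [0.5898, 0.3545, 0.0088]
ee_rot: [-3.142, 0.0, 0.075]
force: [-0.3, 0.3, 0.0]
width: 0.0405
gripper_force: 0.0
t: 16.77
eef_pos: [0.6397, 0.3581, 0.1493]
ee_rot: [-3.141, -0.0, 0.074]
force: [-1.0, -0.4, -0.7]
width: 0.0403
gripper_force: 0.0
16.77 [0.6397 0.3581 0.1493] [-3.141 -0.     0.074] [-1.  -0.4 -0.7] 0.040274368935653435 0.0
small_knob 0.6 [238.2, 217.4, 36.7, 39.4] n 928 rect [590.2 354.8  28.6  28.3 -77.1] z [21.4 33.  34.8]
pull 0.67 [242.7, 288.9, 21.2, 34.4] n 466 rect [583.9 359.1 163.7  17.8   6.3] z [ 9.8 36.9 38.6]
[-2.62 17.01 -2.07]
```

View pics/w5.png

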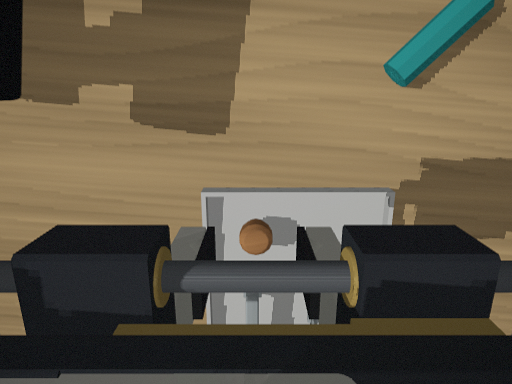

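The small knob stands upright in the tray at (256,237), top at about 34 mm. On to the screwdriver.

```bash
python3 -m crank '[[[-0.8,5,-1.2,-1.3],[-0.83,16.8,-1.2,-1.3],[-0.83,16.8,-1.2,-1.3],[-0.83,16.8,-1.2,-1.3],[-0.83,16.8,-1.2,-1.3],[-0.83,16.8,-1.2,-1.3],[-0.83,16.8,-1.2,-1.3],[-0.83,16.8,-1.2,-1.3],[-0.83,16.8,-1.2,-1.3],[-0.83,16.8,-1.2,-1.3]]]' 0.2
python3 - <<'E'
from h import *
info(); img,X=cloud("wrist")
for r,P in find("screwdriver","wrist",X):
    Q=P[(P[:,2]>.02)&(P[:,2]<.03)]; c=rect(Q); print("handle top",len(Q),c, "colour",img[r["mask"]].mean(0).round())
    Q=P[(P[:,2]>.008)&(P[:,2]<.018)]; 
    if len(Q)>5: print("blade",rect(Q))
for r,P in find("large_knob","wrist",X):
    Q=P[(P[:,2]>.03)]; print(rect(Q),img[r["mask"]].mean(0).round())
E
```

```text
t: 18.18
eef_pos: [0.6501, -0.0609, 0.1784]
ee_rot: [-3.141, 0.001, 0.19]
force: [0.1, -0.2, 0.1]
width: 0.0702
gripper_force: 0.0
18.18 [ 0.6501 -0.0609  0.1784] [-3.141e+00  1.000e-03  1.900e-01] [ 0.1 -0.2  0.1] 0.07022678864897326 0.0
screwdriver 0.86 [246.5, 113.1, 26.4, 130.8] n 2460 rect [640.9 -65.5 127.7  25.3  10.5] z [14.9 22.6 25.5]
handle top 1721 [624.8 -69.1  87.5  21.6  10.6] colour [39. 39. 41.]
blade [643.1 -65.8 123.5  23.9  10.6]
large_knob 0.66 [119.2, 245.8, 9.4, 10.3] n 96 rect [603.4  20.7 156.2  10.5 -32.6] z [ 1.8 20.6 31.6]
[609.2  18.9 144.5   2.7 -29.8] [30. 75. 72.]
large_knob 0.57 [87.8, 166.5, 56.6, 52.0] n 2203 rect [603.5  71.4  65.4  44.9 -41.2] z [23.6 37.2 39. ]
[610.2  65.3  47.   44.9 -44.3] [107.  75.  47.]
```

Screwdriver handle: centre about (623, -69.4), yaw 10.6°, dark, so it is the real one. I'll descend and grip it low.

```bash
python3 -m crank '[[[-1.12,0.13,2,0.05],[-1.12,0.13,4,0.05],[-1.12,0.13,5.5,0.05],[-1.12,0.13,6.3,0.05],[-1.12,0.13,6.7,0.05],[-1.12,0.13,6.95,0.05],[-1.12,0.13,7.04,0.05],[-1.12,0.13,7.04,0.05],[-1.12,0.13,7.04,0.05]]]'
python3 -m crank '[[[0,0,0,0],[0,0,0,0],[0,0,0,0],[0,0,0,0],[0,0,0,0],[0,0,0,0],[0,0,0,0],[0,0,0,0]]]' 1 45
python3 -m crank '[[[0,0,-0.5,0],[0,0,-1.5,0],[0,0,-3.5,0],[0,0,-5,0],[0,0,-5,0],[0,0,-5,0]]]'
python3 -c "
from h import *
info(); print(rel([529.9,277.7,127]))"
```

```text
t: 19.45
eef_pos: [0.6239, -0.0705, 0.0035]
ee_rot: [3.142, -0.001, 0.184]
force: [0.9, 0.2, -0.3]
width: 0.0696
gripper_force: 0.0
t: 20.45
eef_pos: [0.6235, -0.0705, 0.0028]
ee_rot: [-3.142, -0.0, 0.184]
force: [0.4, -0.6, -0.2]
width: 0.0234
gripper_force: 45.0
t: 21.2
eef_pos: [0.623, -0.0705, 0.1278]
ee_rot: [-3.141, 0.0, 0.184]
force: [-0.3, 1.0, -0.8]
width: 0.0236
gripper_force: 45.0
21.2 [ 0.623  -0.0705  0.1278] [-3.141  0.     0.184] [-0.3  1.  -0.8] 0.02355081191234619 44.99961918219924
[ -1.11 -14.37   0.04]
```

```bash
python3 -m crank '[[[-0.3,-4,0,0.3],[-1.11,-14.4,0,1.25],[-1.11,-14.4,0,1.25],[-1.11,-14.4,0,1.25],[-1.11,-14.4,0,1.25],[-1.11,-14.4,0,1.25],[-1.11,-14.4,0,1.25],[-1.11,-14.4,0,1.25],[-1.11,-14.4,0,1.25],[-1.11,-14.4,0,1.25]]]'
python3 - <<'E'
from h import *
info(); img,X=cloud("wrist"); cv2.imwrite("pics/w6.png",img[...,::-1]); P=X[:225].reshape(-1,3); P=P[~np.isnan(P[:,0])]*1000
a=np.radians(4.3); R=np.array([[np.cos(a),np.sin(a)],[-np.sin(a),np.cos(a)]])
L=(P[:,:2]-[529.9,277.7])@R.T; z=P[:,2]
k=(abs(L[:,0]-28)<15)&(abs(L[:,1])<30)&(z>40)&(z<60); print("jaws",k.sum(),L[k].min(0),L[k].max(0) if k.sum() else 0)
k=(abs(L[:,0])<120)&(abs(L[:,1])<30)&(z>110)&(z<155); print("driver",rect(np.c_[L[k],z[k]]/1000),z[k].max())
E
```

```text
t: 22.45
eef_pos: [0.5305, 0.2772, 0.1277]
ee_rot: [3.141, 0.0, 0.074]
force: [-0.1, -0.7, -1.3]
width: 0.0232
gripper_force: 45.0
22.45 [0.5305 0.2772 0.1277] [3.141 0.    0.074] [-0.1 -0.7 -1.3] 0.02317359313054922 44.99977912288159
jaws 321 [ 22.32815719 -21.26905635] [32.64586098 21.72918194]
driver [49.7 -0.2 65.2 24.1 -0.1] 151.57656721425175
```

View pics/w6.png

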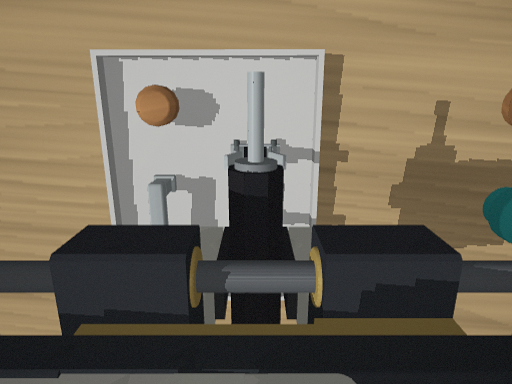

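The driver is aligned with the clip: the visible jaws at (255,155) lie symmetric under the handle, with offset under 0.5 mm. I'll press it in.

```bash
python3 -m crank '[[[0,-0.02,1.5,0],[0,-0.02,2.5,0],[0,-0.02,3,0],[0,-0.02,3.4,0],[0,-0.02,3.6,0],[0,-0.02,3.8,0],[0,-0.02,3.95,0],[0,-0.02,4.1,0],[0,-0.02,4.2,0],[0,-0.02,4.3,0],[0,-0.02,4.36,0],[0,-0.02,4.36,0]]]'
python3 -m crank '[[[0,0,0,0],[0,0,0,0]]]'
```

```text
t: 24.0
eef_pos: [0.5297, 0.2783, 0.0187]
ee_rot: [3.141, 0.001, 0.075]
force: [-2.8, -2.7, 3.1]
width: 0.0235
gripper_force: 45.0
t: 24.25
eef_pos: [0.5297, 0.2784, 0.0187]
ee_rot: [3.141, 0.001, 0.075]
force: [-3.6, -2.4, 4.2]
width: 0.0236
gripper_force: 45.0
```

```bash
python3 -m crank '[[[0,0,0.04,0],[0,0,0.08,0],[0,0,0.08,0],[0,0,0.08,0]]]'
python3 -m crank '[[[0,0,0,0],[0,0,0,0],[0,0,0,0],[0,0,0,0],[0,0,0,0]]]' 0.58
python3 -m crank '[[[0,0,-0.5,0],[0,0,-1.5,0],[0,0,-3.5,0],[1.5,0,-6,0],[2.5,0,-7,0],[2.5,0,-7,0],[2.5,0,-7,0]]]'
python3 - <<'E'
from h import *
info(); img,X=cloud("wrist"); cv2.imwrite("pics/w7.png",img[...,::-1])
for r,P in find("screwdriver","wrist",X):
    Q=P[(P[:,2]>.033)]; print("handle top",len(Q),rect(Q),np.percentile(Q[:,2],[50,90]))
E
```

```text
t: 24.75
eef_pos: [0.5298, 0.2784, 0.0186]
ee_rot: [3.141, 0.0, 0.076]
force: [-10.0, -6.5, 21.0]
width: 0.0239
gripper_force: 45.0
t: 25.38
eef_pos: [0.5303, 0.2788, 0.0167]
ee_rot: [3.142, 0.0, 0.075]
force: [-0.7, 0.1, -0.1]
width: 0.0369
gripper_force: 0.0
t: 26.25
eef_pos: [0.592, 0.2831, 0.1917]
ee_rot: [-3.141, 0.001, 0.075]
force: [-0.6, 0.4, -1.4]
width: 0.0364
gripper_force: 0.0
26.25 [0.592  0.2831 0.1917] [-3.141e+00  1.000e-03  7.500e-02] [-0.6  0.4 -1.4] 0.036435640433601764 0.0
screwdriver 0.94 [243.4, 148.9, 24.4, 111.1] n 1955 rect [557.5 281.4 108.2  25.    4. ] z [29.9 38.4 41.3]
handle top 1588 [557.  280.4 107.1  23.3   3.8] [0.03932125 0.04116639]
screwdriver 0.65 [293.6, 0.2, 40.1, 20.0] n 620 rect [737.8 244.   34.1  19.6  87.3] z [ 6.7 22.  25.5]Traceback (most recent call last):
  File "<stdin>", line 4, in <module>
    return _quantile_unchecked(
        a, q, axis, out, overwrite_input, method, keepdims, weights)
    return _ureduce(a,
                    func=_quantile_ureduce_func,
    ...<5 lines>...
                    overwrite_input=overwrite_input,
                    method=method)
    r = func(a, **kwargs)
    result = _quantile(arr,
                       quantiles=q,
    ...<2 lines>...
                       out=out,
                       weights=wgt)
    slices_having_nans = np.isnan(arr[-1, ...])
                                  ~~~^^^^^^^^^
IndexError: index -1 is out of bounds for axis 0 with size 0
```

View pics/w7.png

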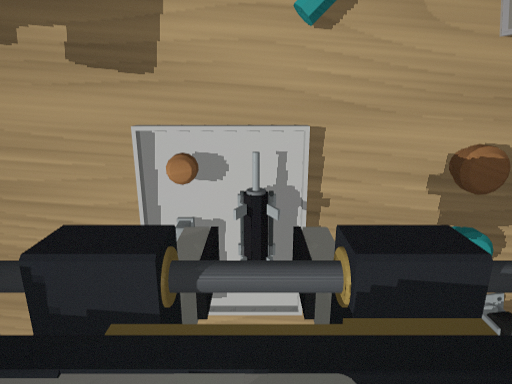

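The driver is home: the handle top is at 40 mm, as it should be, with the jaws closed over it at (240,212) and (272,212). Next is the large brown knob.

```bash
python3 -m crank '[[[0.07,3,1,0],[0.07,8.71,3,0],[0.07,8.71,4,0],[0.07,8.71,4.5,0],[0.07,8.71,5,0],[0.07,8.71,5.5,0],[0.07,8.71,6.2,0],[0.07,8.71,6.8,0],[0.07,8.71,7.2,0],[0.07,8.71,7.43,0],[0.07,8.71,7.43,0],[0.07,8.71,7.43,0]]]' 0.1
python3 -m crank '[[[0,0,0,0],[0,0,0,0],[0,0,0,0],[0,0,0,0],[0,0,0,0],[0,0,0,0],[0,0,0,0]]]' 1 25
python3 -m crank '[[[0,0,-0.5,0],[0,0,-1.5,0],[0,0,-3.5,0],[0,0,-5,0],[0,0,-5,0],[0,0,-5,0]]]'
python3 -c "
from h import *
info(); print(rel([570,-306,150]))"
```

```text
t: 27.85
eef_pos: [0.6111, 0.0666, 0.0065]
ee_rot: [-3.141, -0.001, 0.075]
force: [0.2, -0.7, 0.8]
width: 0.0789
gripper_force: 0.0
t: 28.72
eef_pos: [0.6107, 0.0664, 0.0061]
ee_rot: [3.142, -0.0, 0.075]
force: [-0.8, -0.7, 2.8]
width: 0.0462
gripper_force: 25.0
t: 29.48
eef_pos: [0.6104, 0.0665, 0.1313]
ee_rot: [-3.141, -0.0, 0.075]
force: [-0.1, 0.6, -0.6]
width: 0.0465
gripper_force: 25.0
29.48 [0.6104 0.0665 0.1313] [-3.141 -0.     0.075] [-0.1  0.6 -0.6] 0.046463738176176606 24.999987500777934
[-2.72 14.74 -0.76]
```

```bash
python3 -m crank '[[[-1,5,-0.76,0],[-2.72,14.74,-0.76,0],[-2.72,14.74,-0.76,0],[-2.72,14.74,-0.76,0],[-2.72,14.74,-0.76,0],[-2.72,14.74,-0.76,0],[-2.72,14.74,-0.76,0],[-2.72,14.74,-0.76,0],[-2.72,14.74,-0.76,0],[-2.72,14.74,-0.76,0]]]'
python3 - <<'E'
from h import *
info(); img,X=cloud("wrist"); cv2.imwrite("pics/w8.png",img[...,::-1]); np.save("w8.npy",X)
for r,P in find("plain_tray","wrist",X):
    Q=P[(P[:,2]>.012)&(P[:,2]<.02)]
    if len(Q)>20: print(rect(Q))
E
```

```text
t: 30.72
eef_pos: [0.5709, -0.3049, 0.15]
ee_rot: [-3.142, 0.0, 0.077]
force: [-0.6, -0.6, -0.5]
width: 0.0468
gripper_force: 25.0
30.73 [ 0.5709 -0.3049  0.15  ] [-3.142  0.     0.077] [-0.6 -0.6 -0.5] 0.04683304156656166 24.99996240308974
plain_tray 0.93 [172.9, 151.3, 152.3, 156.4] n 10623 rect [ 519.2 -303.8  150.6  130.1    5.5] z [ 3.6  4.9 16.9]
[ 519.2 -303.7  150.5  130.1    5.4]
```

View pics/w8.png

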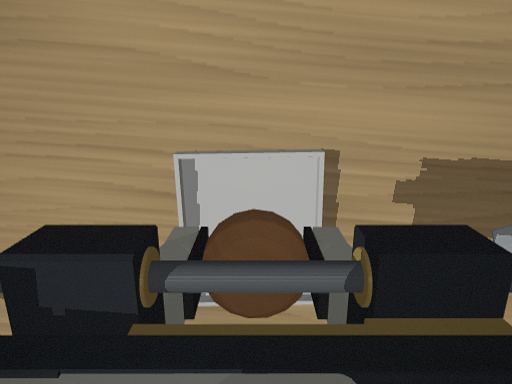

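The tray is clearly seen from (175,152) to (324,150): centre (519.2, -303.8), yaw 5.4°, with the right size. The knob hangs level. I'll put it at tray x = +38.

```bash
python3 -m crank '[[[-0.54,-0.23,1,-0.2],[-0.54,-0.23,3,-0.2],[-0.54,-0.23,4,-0.2],[-0.54,-0.23,4.7,-0.2],[-0.54,-0.23,5.1,-0.2],[-0.54,-0.23,5.35,-0.2],[-0.54,-0.23,5.5,-0.2],[-0.54,-0.23,5.58,-0.2],[-0.54,-0.23,5.58,-0.2]]]'
python3 -m crank '[[[0,0,0,0],[0,0,0,0],[0,0,0,0],[0,0,0,0],[0,0,0,0]]]' 0.36
python3 -m crank '[[[0,0,-0.5,0],[0,0,-1.5,0],[0,0,-3.5,0],[1,0,-6,0],[1,0,-6,0],[1,0,-6,0]]]'
python3 - <<'E'
from h import *
info(); img,X=cloud("wrist")
for r,P in find("large_knob","wrist",X):
  Q=P[P[:,2]>.035]
  if len(Q)>5: print(rect(Q))
print(rel([460,4,180]))
E
```

```text
t: 31.95
eef_pos: [0.5568, -0.3014, 0.0109]
ee_rot: [3.141, -0.0, 0.093]
force: [-0.6, 0.5, -0.2]
width: 0.0471
gripper_force: 25.0
t: 32.58
eef_pos: [0.5566, -0.3014, 0.0106]
ee_rot: [-3.142, 0.0, 0.093]
force: [-0.0, -0.1, 0.2]
width: 0.0559
gripper_force: 0.0
t: 33.33
eef_pos: [0.5816, -0.2989, 0.1615]
ee_rot: [3.141, -0.002, 0.093]
force: [0.1, 0.5, -1.3]
width: 0.0562
gripper_force: 0.0
33.33 [ 0.5816 -0.2989  0.1615] [ 3.141e+00 -2.000e-03  9.300e-02] [ 0.1  0.5 -1.3] 0.05617790391120636 0.0
large_knob 0.97 [229.1, 182.6, 52.6, 54.3] n 2269 rect [ 557.  -300.5   46.6   45.7  -25.7] z [32.9 41.4 43. ]
[ 556.9 -300.5   46.5   45.3  -24.2]
[ -3.68 -12.5   -0.8 ]
```

```bash
python3 -m crank '[[[-1.2,-4,-0.8,-0.9],[-3.68,-12.5,-0.8,-0.9],[-3.68,-12.5,-0.8,-0.9],[-3.68,-12.5,-0.8,-0.9],[-3.68,-12.5,-0.8,-0.9],[-3.68,-12.5,-0.8,-0.9],[-3.68,-12.5,-0.8,-0.9],[-3.68,-12.5,-0.8,-0.9],[-3.68,-12.5,-0.8,-0.9],[-3.68,-12.5,-0.8,-0.9]]]'
python3 - <<'E'
from h import *
info(); img,X=cloud("wrist"); cv2.imwrite("pics/w9.png",cv2.resize(img[100:260,150:370],None,fx=3,fy=3)[...,::-1])
for r,P in find("castor","wrist",X):
  for a,b in((1,7),(34,46),(34,60),(50,60)):
    Q=P[(P[:,2]>a/1e3)&(P[:,2]<b/1e3)]
    if len(Q)>5: print(a,b,len(Q),rect(Q))
E
```

```text
t: 34.67
eef_pos: [0.4612, 0.0027, 0.1803]
ee_rot: [3.141, 0.001, 0.169]
force: [-0.4, 0.9, -0.5]
width: 0.056
gripper_force: 0.0
34.67 [0.4612 0.0027 0.1803] [3.141e+00 1.000e-03 1.690e-01] [-0.4  0.9 -0.5] 0.056006250729960474 0.0
castor 0.9 [230.5, 164.6, 44.2, 56.1] n 2048 rect [436.9   3.9  50.1  42.1  11.9] z [ 3.8 43.5 56.4]
1 7 855 [438.2   4.5  47.5  42.2  10.6]
34 46 308 [439.5   4.5  39.   27.6  10.3]
34 60 1139 [439.5   4.5  39.   27.6  10.3]
50 60 709 [439.1   4.4  29.9  20.   11.1]
castor 0.66 [0.0, 0.9, 37.8, 165.9] n 5237 rect [497.3 234.4 157.   38.1  -2.8] z [ 2.7  5.5 17.2]
1 7 3103 [4.983e+02 2.364e+02 1.547e+02 3.490e+01 3.000e-01]
```

View pics/w9.png

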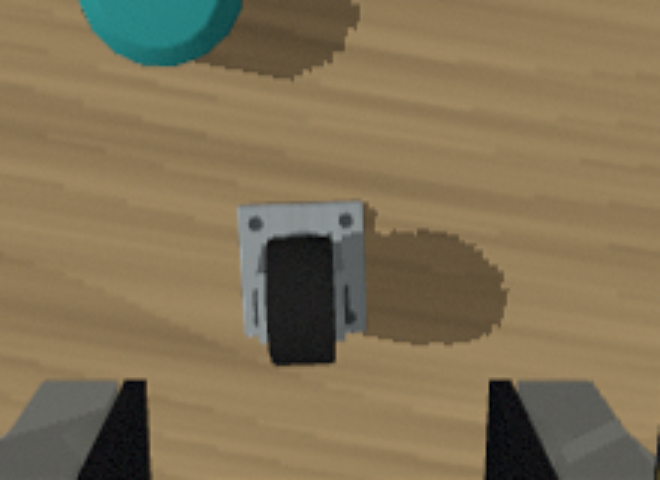

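The castor stands at crop (303,290) with its wheel along the tool's x axis: centre (439.3, 4.4), yaw 10.5°. I'll grip the cheeks.

```bash
python3 -m crank '[[[-0.85,-0.21,1.5,-0.16],[-0.85,-0.21,3.3,-0.16],[-0.85,-0.21,4.4,-0.16],[-0.85,-0.21,5.2,-0.16],[-0.85,-0.21,5.9,-0.16],[-0.85,-0.21,6.4,-0.16],[-0.85,-0.21,6.65,-0.16],[-0.85,-0.21,6.65,-0.16],[-0.85,-0.21,6.65,-0.16]]]'
python3 -m crank '[[[0,0,0,0],[0,0,0,0],[0,0,0,0],[0,0,0,0],[0,0,0,0],[0,0,0,0],[0,0,0,0]]]' 1 35
python3 -m crank '[[[0,0,-0.5,0],[0,0,-1.5,0],[0,0,-3.5,0],[0,0,-5,0],[0,0,-5,0],[0,0,-5,0]]]'
python3 -c "
from h import *
info(); t=tray((519.2,-303.8),-38,0,5.4); print(t,rel([*t,139]))"
```

```text
t: 35.9
eef_pos: [0.4396, 0.0053, 0.0148]
ee_rot: [-3.141, -0.001, 0.185]
force: [0.5, 0.2, 0.3]
width: 0.0563
gripper_force: 0.0
t: 36.78
eef_pos: [0.4392, 0.0051, 0.0144]
ee_rot: [3.142, 0.0, 0.185]
force: [-2.0, -0.5, 5.7]
width: 0.0257
gripper_force: 35.0
t: 37.52
eef_pos: [0.4387, 0.0051, 0.1392]
ee_rot: [-3.141, 0.0, 0.185]
force: [-0.3, -1.4, -2.3]
width: 0.0257
gripper_force: 35.0
37.52 [0.4387 0.0051 0.1392] [-3.141  0.     0.185] [-0.3 -1.4 -2.3] 0.02574209108196722 34.98680591583252
[ 481.36864535 -307.37611591] [-0.62 12.6   0.  ]
```

```bash
python3 -m crank '[[[-0.2,4,0,0.4],[-0.62,12.6,0,1.04],[-0.62,12.6,0,1.04],[-0.62,12.6,0,1.04],[-0.62,12.6,0,1.04],[-0.62,12.6,0,1.04],[-0.62,12.6,0,1.04],[-0.62,12.6,0,1.04],[-0.62,12.6,0,1.04],[-0.62,12.6,0,1.04]]]'
python3 -m crank '[[[0,0,1.5,0],[0,0,3,0],[0,0,3.8,0],[0,0,4.3,0],[0,0,4.55,0],[0,0,4.7,0],[0,0,4.78,0],[0,0,4.82,0],[0,0,4.82,0]]]'
```

```text
t: 38.78
eef_pos: [0.4822, -0.3065, 0.1396]
ee_rot: [3.141, -0.001, 0.096]
force: [0.4, 1.6, -1.8]
width: 0.0259
gripper_force: 35.0
t: 39.9
eef_pos: [0.4821, -0.3074, 0.0191]
ee_rot: [3.141, -0.0, 0.094]
force: [1.0, 0.0, -2.2]
width: 0.0259
gripper_force: 35.0
```

```bash
python3 -m crank '[[[0,0,0.02,0],[0,0,0.02,0]]]'
python3 -m crank '[[[0,0,0,0],[0,0,0,0],[0,0,0,0],[0,0,0,0],[0,0,0,0]]]' 0.5
python3 -m crank '[[[0,0,-0.5,0],[0,0,-1.5,0],[0,0,-3.5,0],[0,0,-6,0],[2,0,-7,0],[2,0,-7,0],[2,0,-7,0]]]'
python3 - <<'E'
from h import *
info(); img,X=cloud("wrist"); cv2.imwrite("pics/w10.png",img[...,::-1])
for t in("castor","large_knob"):
  for r,P in find(t,"wrist",X): pass
img,X=cloud("top"); cv2.imwrite("pics/top2.png",cv2.resize(img[110:300,90:410],None,fx=2.5,fy=2.5)[...,::-1])
E
```

```text
t: 40.15
eef_pos: [0.4821, -0.3074, 0.0185]
ee_rot: [3.141, -0.0, 0.094]
force: [-0.2, -0.1, -0.6]
width: 0.0259
gripper_force: 35.0
t: 40.78
eef_pos: [0.482, -0.3073, 0.0183]
ee_rot: [3.142, -0.0, 0.094]
force: [0.1, -0.4, -0.4]
width: 0.0436
gripper_force: 0.0
t: 41.65
eef_pos: [0.5312, -0.3023, 0.1933]
ee_rot: [-3.141, 0.0, 0.094]
force: [-0.1, 0.4, -0.2]
width: 0.044
gripper_force: 0.0
41.65 [ 0.5312 -0.3023  0.1933] [-3.141  0.     0.094] [-0.1  0.4 -0.2] 0.043955835258216225 0.0
castor 0.94 [237.0, 191.1, 42.0, 50.3] n 1917 rect [ 476.8 -307.9   56.6   42.5    7.2] z [ 7.6 43.7 60.4]
large_knob 0.98 [232.4, 123.4, 52.0, 51.2] n 2120 rect [ 552.5 -302.5   53.8   51.2  -17.6] z [35.1 41.3 43.1]
```

View pics/w10.png

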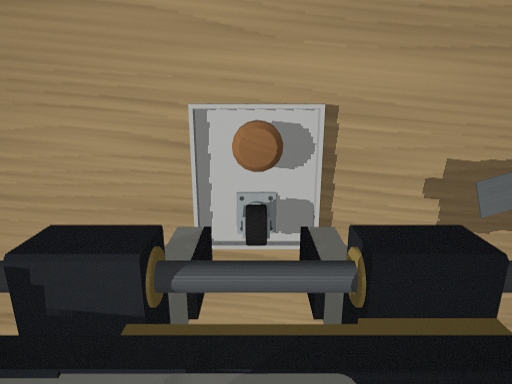

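View pics/top2.png

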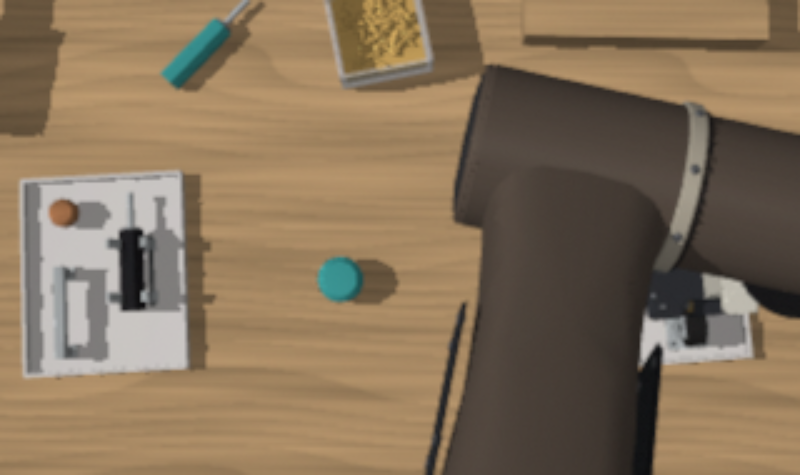

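The plain tray holds the knob at (258,146) and the castor at (256,215), both upright. The clip tray holds the pull, the small knob and the clipped screwdriver, and the tub and both turquoise look-alikes have not moved. I'll hand in.

```bash
python3 -c "
from station import arm
print(arm.job_done())"
```

```text
the job is handed in; nothing more can be done
None
```

Both kits are made up and handed in at about 42 s. The screwdriver is home in the clip, the other four parts stand upright in their trays, and the tub and turquoise look-alikes are untouched.

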